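Tuck the air-filter cover behind its lip and hold it down on the seal

TASK

Please close the air-filter box: lift the loose cover, push its two tongues fully home behind the lip on the far edge of the box, and press the cover down on its rubber seal until its flange is flush all round. Push gently, by feel, as the tongues are brittle, and leave the other engine parts where they lie. Finish while still holding the cover pressed down in place, so that I can snap the two wire clips; do not let go.

Things in the scene. Friction and masses are not known exactly. Their poses are not given: they have to be found in the camera images.
- box: Lower half of an air-filter box, black plastic, open on top, bolted to the bench. Origin: centre of its underside; z up, +x towards the edge with the lip, -x towards the edge with two open wire clips. Flange on top 172 (x) by 156 mm (y), upper face 95 mm above the bench. A round inlet spigot, 56 mm across, axis 45 mm up, sticks out to y = -110 mm.
- box_seat (a point): Centre of the box's opening, level with the flange's upper face (95 mm above the bench); axes as the box. With the cover home, cover_flange lies here, 1 mm towards +x, axes along the box's.
- box_lip (a point): Middle of the foot of the stop wall behind the lip, 97 mm in +x of box_seat, at flange height; axes as the box. The lip reaches back from the wall by 13 mm, over a ledge at flange height, and is 120 mm long between end cheeks (y = +-60 mm). The gap under it narrows evenly from 11.5 mm at the mouth to 6.5 mm at the wall, drawing the tongues down. Lip's top edge: 110 mm above the bench.
- cover_ridge (a point): Centre of the hand ridge on the loose cover (black plastic, about 0.32 kg, right way up on the bench), 60 mm above its flat underside; z up, +x towards its tongues. Ridge: 16 mm thick (x), 80 mm long (y), 30 mm high, standing on the dome's flat top (126 by 116 mm, 45 mm above the underside). Grip it across the 16 mm.
- tongue_left (a point): Middle of the tip of the cover's +y tongue, on the underside: (96, 40, 0) mm from cover_flange. Both tongues are flat, 5 mm thick, 30 mm wide, flush with the underside, and stick out 16 mm from the flange's +x edge.
- tongue_right (a point): The same on the -y tongue: (96, -40, 0) mm from cover_flange.
- near_left (a point): Point on the underside of the cover's near (-x) edge: (-80, 60, 0) mm from cover_flange.
- near_right (a point): Point on the underside of the cover's near (-x) edge: (-80, -60, 0) mm from cover_flange.
- pulley_small: Black grooved belt pulley, 72 mm across and 22 mm high, lying flat between box and cover; bystander. Origin: centre of its underside.
- pulley_large: Black grooved belt pulley, 100 mm across and 26 mm high, at the back; bystander. Origin: centre of its underside.
- alternator: Alternator standing on its shaft end at the back, about 124 mm across, 130 mm high; bystander. Origin: centre of its underside.
- throttle: Metal twin throttle body, 100 by 74 mm, 60 mm high, at the back; bystander. Origin: centre of its underside.
- fuel_rail: Fuel rail with four injectors, 260 mm long, 25 mm high, lying at the left side; bystander. Origin: its middle, on the bench.
- screwdriver: Screwdriver with black handle, lying near the robot; bystander. Origin: underside of its middle.
- bolt_dish: Steel dish, 100 mm across and 30 mm high, at the right side; bystander. Origin: centre of its underside.
- box_seal (a point): Centre of the box, at the top of the filter's grey rubber seal: a frame 142 by 124 mm, 10 mm wide, 5 mm proud of the flange when free. Springy: about 4 N per mm, 20 N in all to bring the cover flush, of which its own weight gives 3 N. More than 60 N between cover and box, in any direction, breaks the cover.
- cover_flange (a point): Centre of the cover's underside, 60 mm below cover_ridge, same axes. The flange is 160 (x) by 150 mm (y), 5 mm thick. A round outlet spigot, 37 mm across, sticks out to y = +94 mm at x = -20 mm.
Mind the look-alikes: they are no part of the job. What is shaped like the part that bears cover_ridge but purple is not meant.

How it is judged:
On the way, in this order (a step that is already met when the one before it is completed fails the run):
1. the cover is lifted clear of the bench in the gripper (height (world z) of cover_ridge above 0.11 m and contact force between the fingers and cover above 1 N), for 0.2 s.
2. both tongues are behind the lip (x of tongue_left in the frame of box_lip between -0.005 and 0.003 m and x of tongue_right in the frame of box_lip between -0.005 and 0.003 m and z of tongue_left in the frame of box_lip between -0.003 and 0.005 m and z of tongue_right in the frame of box_lip between -0.003 and 0.005 m and y of tongue_left in the frame of box_lip below 0.048 m and y of tongue_right in the frame of box_lip above -0.048 m), for 0.1 s.
At the end, for the whole second after the job is handed in: For the last second, at rest, the robot holds the cover pressed on the box (over 6 N): tongue tips under the lip within 5 mm of the stop wall and 8 mm sideways of their place, underside within 2.2 mm of the flange at both tongues and both near corners; no part knocked away, never over 60 N (x of tongue_left in the frame of box_lip between -0.005 and 0.003 m and x of tongue_right in the frame of box_lip between -0.005 and 0.003 m and y of tongue_left in the frame of box_lip below 0.048 m and y of tongue_right in the frame of box_lip above -0.048 m and z of tongue_left in the frame of box_lip between -0.003 and 0.0022 m and z of tongue_right in the frame of box_lip between -0.003 and 0.0022 m and z of each of near_left, near_right in the frame of box_seat below 0.0022 m and contact force between cover and box above 6 N and contact force between any of the fingers, the arm and cover above 2 N and linear speed of cover below 0.02 m/s); the arm keeps its last pose, push and grip.
It fails at once if cover pushed or pressed on the box with more than 60 N (contact force between cover and box above 60 N).
It fails at once if another engine part shifted by more than 30 mm (distance of any of pulley_small, pulley_large, alternator, throttle, fuel_rail, screwdriver, bolt_dish from where it was at the start of the episode above 0.03 m).
It also fails if it takes over 40 s, if anything falls off the work surface, if the arm or the gripper's body presses on something with over 40 N, if the wrist force passes 120 N, or if a joint passes its speed limit or range.

ROBOT

A 6-joint arm with a two-finger parallel gripper is mounted at the origin on the work surface. World frame = base frame: x ahead of the robot, y to its left, z up, the work surface at z = 0. Lengths are in m, angles in rad, forces in N, time in s.
With the tool pointing down it reaches from about 0.375 to 0.9 m from the base axis. Payload 3.1 kg.
Tool frame: the origin (TCP) lies midway between the tips of the shut fingers; the grasp point (between the pads) lies 19 mm behind it (manip.hold_point_z is the distance from the TCP to the grasp point, in m); z points along the fingers, y is the direction in which the jaws open and shut (so a half turn about z gives the same grasp; the last joint's range is limited). The gripper opens to 85 mm and grips with 20 to 120 N. Pads are 22 mm wide; open, the fingers measure 114 mm over their backs; the gripper's body (76 mm by 85 mm) begins 54 mm behind the grasp point. The pads swing forward as they close: fully open they stand 13 mm farther back than shut.
Start: joints at [0.927, 0.527, 1.433, -0, 1.181, -0.178], TCP at [0.28, 0.559, 0.231] pointing down, gripper open.
Joint ranges: [-3.08, 3.08], [-0.75, 2.2], [0.22, 2.44], [-1.43, 4.57], [0, 2.65], [-2.85, 2.85]. Speed limits (rad/s): [2.79, 2.79, 3.14, 3.14, 3.14, 3.14].

INTERFACE

Orientations are given as a unit quaternion [x, y, z, w].
In Python, from station import manip gives the robot as it stands.
- The arm moves only by the tool drive_tool, never from a script. Its argument "motion" is one flat list of numbers, 7 for each row, row after row: the shift along the tool's x, y, z in mm, then the turn, a rotation vector about the tool's x, y, z in degrees, then the finger opening in mm, from 0 to 85.4. A call has 1 to 8 rows; each row is the pose to reach, as a shift and turn from the pose measured when the call began, along the tool's axes at that moment; what a row does not reach only later rows make up. A row lasts 1/8 s, in which the tool goes at most 62.5 mm and 10.7 degrees, less where a joint would pass 70% of its speed; a pose out of reach is approached as far as the arm can. A call with a gripper value outside its range is refused whole. The fingers move at their own pace and stop on an object; "force" is the grip in N (left out, the last holds). Time passes only in rows, so rows that repeat a pose let the fingers close. It gives the time, the measured TCP pose, the force and the opening at its end, in the units of the state.
- manip.sense(): the state, without advancing time (a new reading comes with each control period).
- manip.snapshot(name): name is "scene" or "top"; returns a dict with "color" (420x560x3 uint8, red, green, blue), "fx", "fy", "cx", "cy" (pixels), "k1" (the pictures are not rectified: a ray, as slopes to the right and down, at radius r is drawn at 1 + k1 r^2 times it, then the intrinsics apply), "view" (4x4, takes a point from world to camera coordinates). Camera axes: x right, y up, looking along -z (the intrinsics and any distortion apply to the point x, -y, -z); pixel columns grow to the right and rows downward; lengths in m; the calibration is good to about 2 mm. A picture is of the moment at which its call begins. There is no depth.
- manip.sign_off(): hands the job in, once; it reports no verdict.
The state is a dict: "t": time; "q": joint angles; "qd": joint speeds; "tau": joint torques, N m; "tcp_pos": TCP position; "tool_rot": TCP orientation; "force": force on the tool from outside, world axes, zero at the start; "ft_torque": the same for the moment, N m; "finger_gap": opening from 0.0 (shut) to 1.0 (fully open).
Only numpy, scipy, OpenCV 4.12 (cv2) and the standard library are available. Lean on these libraries where they do the work, as an engineer would, in place of code of your own. Each camera call takes 0.05 s, during which the arm holds its last target.

## Working session

There is one attempt and no reset: what is moved stays moved. The work goes in short steps, Python scripts to look and compute and a tool call to move; the robot and the scene stay as the last step left them, time stands still between calls to the robot, and variables do not carry over. Pictures are saved under pics/ and viewed, and the job is handed in when it is done.

Besides the shell and the picture viewer there is one more tool, called after ">>>" as name(argument=value, ...) on one line, values as JSON. drive_tool: Moves the arm, as the interface text tells. Its arguments: {"type":"object","properties":{"motion":{"type":"array","items":{"type":"number"}},"force":{"type":"number"}},"required":["motion"]}

```bash
mkdir -p pics; ls; python3 - <<'E'
from station import manip
import cv2,json
s=manip.sense(); print(s)
for n in("scene","top"):
    d=manip.snapshot(n); cv2.imwrite(f"pics/{n}0.png",d["color"][:,:,::-1])
    print(n,d["fx"],d["fy"],d["cx"],d["cy"],d["k1"],d["view"])
E
```

```text
pics
{'t': 0.0, 'q': array([ 9.27466639e-01,  5.28485663e-01,  1.43389263e+00, -1.59053525e-05,
        1.18139037e+00, -1.78553067e-01]), 'qd': array([ 0.00037633,  0.00032277, -0.00066468,  0.00087523, -0.00020599,
        0.0002611 ]), 'tau': array([-5.79322987e-04, -4.42341614e+01, -1.78022736e+01, -3.56398687e-04,
        8.42365116e-03, -2.81868898e-05]), 'tcp_pos': array([0.27971412, 0.55812039, 0.23032471]), 'tool_rot': array([ 2.30299207e-01,  9.73119259e-01, -1.00036097e-03, -4.27886295e-04]), 'force': array([ 0.21801278,  0.40833287, -0.01248054]), 'ft_torque': array([ 0.04279165, -0.00065408,  0.02486791]), 'finger_gap': 1.0025097199142652}
scene 518.908700737667 518.908700737667 281.86059762046756 210.63418695996478 -0.051958931974413154 [[-2.53879672e-01  9.67235538e-01  7.25654816e-04  1.36566669e-01]
 [-6.04487962e-01 -1.59251390e-01  7.80533983e-01  2.90667033e-01]
 [ 7.55075768e-01  1.97723062e-01  6.25112930e-01 -2.08975191e+00]
 [ 0.00000000e+00  0.00000000e+00  0.00000000e+00  1.00000000e+00]]
top 520.3281686120217 520.3281686120217 286.3017071665657 211.73647422047446 0.00998356529811784 [[-0.02289949 -0.9996787  -0.01086741  0.00549589]
 [ 0.98955871 -0.02421223  0.14208209 -0.55691472]
 [-0.14229957 -0.00750033  0.98979522 -1.43434059]
 [ 0.          0.          0.          1.        ]]
```

View pics/scene0.png

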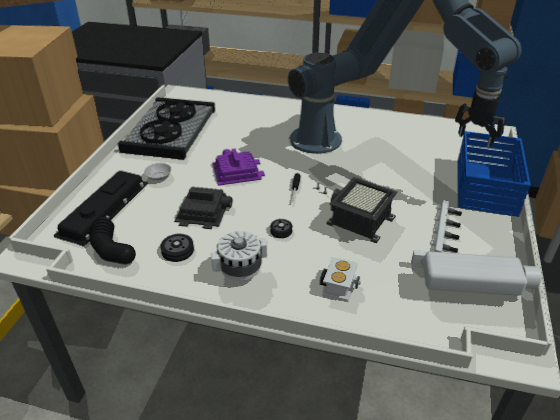

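View pics/top0.png

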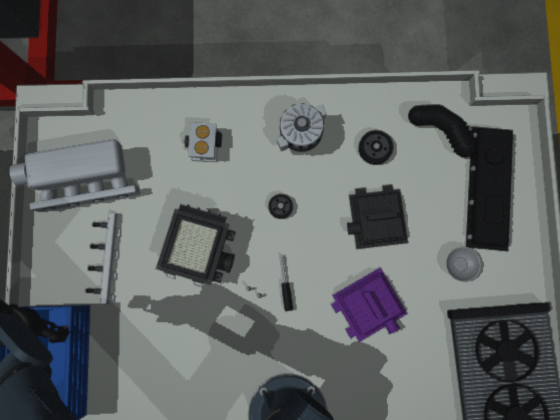

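The scene view shows the robot at the back. In the top view up is about +x and left about +y: the box is at (196,245), the black cover at (378,217) with tongues at its upper edge, and the purple decoy at (370,305). I'll zoom in.

```bash
python3 - <<'E'
import cv2,numpy as np
t=cv2.imread("pics/top0.png")
a=t[190:300,140:260]; b=t[165:275,330:450]
f=lambda im:np.clip(255*(im/255.)**0.5,0,255).astype(np.uint8)
A=cv2.resize(f(a),None,fx=5,fy=5,interpolation=cv2.INTER_CUBIC);B=cv2.resize(f(b),None,fx=5,fy=5,interpolation=cv2.INTER_CUBIC)
cv2.imwrite("pics/boxz.png",A);cv2.imwrite("pics/covz.png",B)
s=cv2.imread("pics/scene0.png")
cv2.imwrite("pics/sz1.png",cv2.resize(f(s[170:245,320:410]),None,fx=6,fy=6,interpolation=cv2.INTER_CUBIC))
cv2.imwrite("pics/sz2.png",cv2.resize(f(s[175:240,165:245]),None,fx=6,fy=6,interpolation=cv2.INTER_CUBIC))
E
```

```text
(no output)
```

View pics/boxz.png

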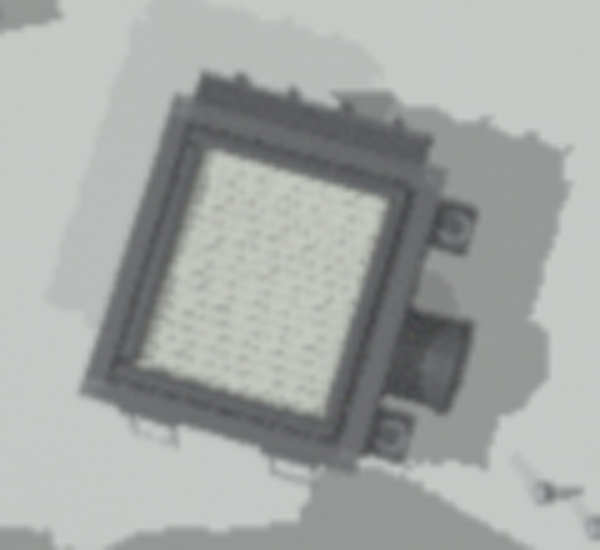

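View pics/covz.png

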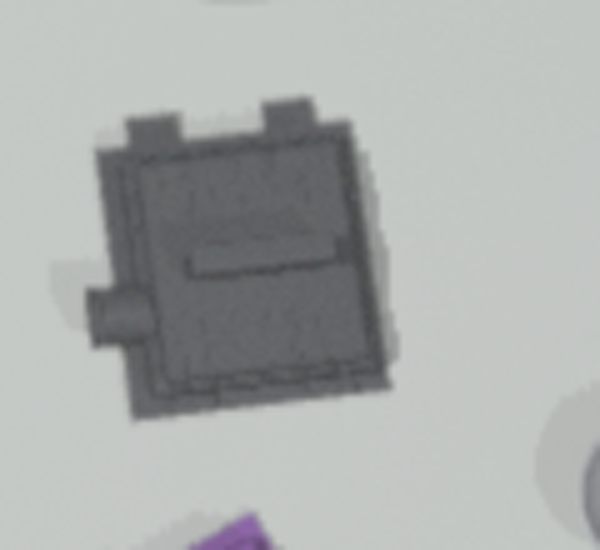

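View pics/sz1.png

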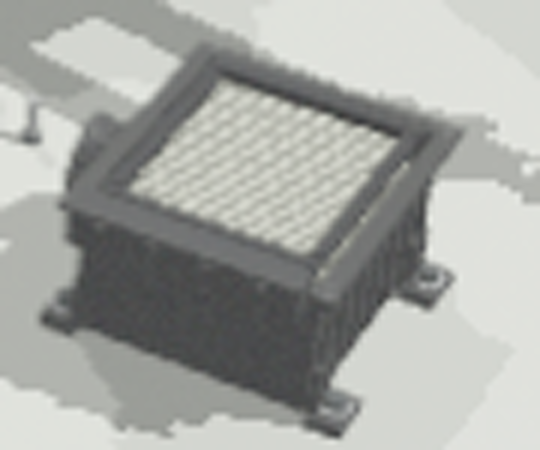

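View pics/sz2.png

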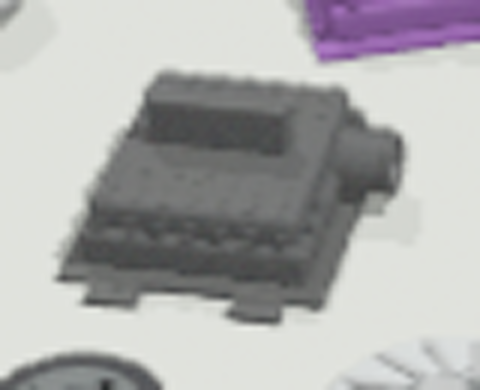

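```bash
cat > h.py <<'E'
import numpy as np,cv2
def cam(d):
    K=np.array([[d["fx"],0,d["cx"]],[0,d["fy"],d["cy"]],[0,0,1]]);return K,np.array([d["k1"],0,0,0,0.]),np.array(d["view"])
def und(d,px):
    K,D,V=cam(d); return cv2.undistortPoints(np.array(px,float).reshape(-1,1,2),K,D).reshape(-1,2)
def ray(d,px):
    V=np.array(d["view"]);n=und(d,px);v=np.c_[n[:,0],-n[:,1],-np.ones(len(n))]
    return -V[:3,:3].T@V[:3,3],v@V[:3,:3]
def plane(d,px,z):
    o,r=ray(d,px);s=(z-o[2])/r[:,2];return o+r*s[:,None]
def proj(d,P):
    K,D,V=cam(d);P=np.atleast_2d(P);c=P@V[:3,:3].T+V[:3,3];x=c[:,0]/-c[:,2];y=-c[:,1]/-c[:,2]
    f=1+d["k1"]*(x*x+y*y);return np.c_[d["fx"]*x*f+d["cx"],d["fy"]*y*f+d["cy"]]
def edge(d,p0,p1,half=3.5,m=0.12,n=40,sign=0):
    """subpixel points on a straight edge near p0-p1; sign +1: brightness rises along normal (right-hand of p0->p1 in image = (-dy,dx))"""
    g=d["color"].astype(np.float32).mean(2);p0=np.array(p0,float);p1=np.array(p1,float);t=(p1-p0);L=np.linalg.norm(t);t/=L;nn=np.array([-t[1],t[0]])
    u=np.arange(-half,half+.01,.25);out=[]
    for a in np.linspace(m,1-m,n):
        c=p0+(p1-p0)*a;q=(c+u[:,None]*nn).astype(np.float32)
        pr=cv2.remap(g,q[:,0].reshape(1,-1),q[:,1].reshape(1,-1),cv2.INTER_LINEAR)[0]
        pr=cv2.GaussianBlur(pr.reshape(1,-1),(0,0),2)[0];gr=np.gradient(pr)
        w=np.abs(gr) if sign==0 else np.clip(sign*gr,0,None)
        k=w.argmax();
        if 0<k<len(u)-1 and w[k]>1: 
            s=slice(max(0,k-3),k+4);out.append(c+nn*np.sum(u[s]*w[s])/w[s].sum())
    out=np.array(out)
    vx,vy,x,y=cv2.fitLine(out.astype(np.float32),cv2.DIST_HUBER,0,.01,.01).ravel()
    e=(out-[x,y])@[-vy,vx]
    k=np.abs(e-np.median(e))<0.6
    vx,vy,x,y=cv2.fitLine(out[k].astype(np.float32),cv2.DIST_HUBER,0,.01,.01).ravel()
    return np.array([x,y]),np.array([vx,vy]),out[k],k.sum()
def rectfit(d,C,z,**kw):
    L=[]
    for i in range(4):
        x,v,o,n=edge(d,C[i],C[(i+1)%4],**kw)
        W=plane(d,np.array([x-20*v,x+20*v]),z)[:,:2]
        E=plane(d,o,z)[:,:2]
        L.append((W[0],(W[1]-W[0])/np.linalg.norm(W[1]-W[0])));print("edge",i,"n",n,"ang %.2f"%np.degrees(np.arctan2(*(W[1]-W[0])[::-1])))
    cs=[]
    for i in range(4):
        (a,u),(b,w)=L[i-1],L[i];s=np.linalg.solve(np.c_[u,-w],b-a);cs.append(a+u*s[0])
    cs=np.array(cs)
    print("sides mm",[round(1e3*np.linalg.norm(cs[(i+1)%4]-cs[i]),1) for i in range(4)],"centre",cs.mean(0).round(4));print(cs.round(4))
    return L,cs
E
python3 - <<'E'
from h import *
from station import manip
d=manip.snapshot("top")
np.save("pics/d.npy",d,allow_pickle=True)
o=np.array([140,190]);p=lambda x,y:o+np.array([x-2,y-2])/5
print("BOX  order FL(+x+y),FR,NR,NL")
rectfit(d,[p(178,97),p(447,170),p(352,467),p(82,392)],.095)
o=np.array([330,165])
print("COVER")
rectfit(d,[p(98,150),p(350,123),p(390,387),p(135,418)],.0025)
E
```

```text
BOX  order FL(+x+y),FR,NR,NL
edge 0 n 38 ang -107.32
edge 1 n 27 ang -20.09
edge 2 n 28 ang -107.20
edge 3 n 40 ang -17.49
sides mm [np.float64(161.0), np.float64(171.9), np.float64(153.2), np.float64(172.0)] centre [0.4595 0.2481]
[[0.5649 0.2973]
 [0.5169 0.1436]
 [0.3555 0.2026]
 [0.4008 0.349 ]]
COVER
edge 0 n 22 ang -84.55
edge 1 n 13 ang -170.47
edge 2 n 40 ang -84.49
edge 3 n 31 ang -174.69
sides mm [np.float64(148.4), np.float64(159.7), np.float64(160.1), np.float64(159.5)] centre [ 0.5366 -0.2735]
[[ 0.6086 -0.1894]
 [ 0.6227 -0.3371]
 [ 0.4652 -0.3635]
 [ 0.4498 -0.2041]]
```

```bash
cat > pose.py <<'E'
from h import *
def solve(d):
    p=lambda o,x,y:np.array(o)+np.array([x-2,y-2])/5
    R={}
    for nm,o,q,z3,z2,hx,hy in (("box",(140,190),[(178,97),(447,170),(352,467),(82,392)],(.095,.095),None,.086,.078),
                         ("cov",(330,165),[(98,150),(350,123),(390,387),(135,418)],(.005,.0),None,.08,.075)):
        C=[p(o,*a) for a in q]
        near=plane(d,edge(d,C[2],C[3])[2],z3[0])[:,:2]; left=plane(d,edge(d,C[3],C[0])[2],z3[1])[:,:2]
        # joint LSQ: yaw, near offset, left offset ; near: X.ex=-hx+c.ex ; left: X.ey=hy+c.ey
        from scipy.optimize import least_squares
        def f(v):
            ex=np.array([np.cos(v[2]),np.sin(v[2])]);ey=np.array([-ex[1],ex[0]]);c=v[:2]
            return np.r_[(near-c)@ex+hx,(left-c)@ey-hy]
        s=least_squares(f,[near[:,0].mean()+hx,left[:,1].mean()-hy,0],loss="soft_l1",f_scale=.001);R[nm]=s.x
        print(nm,s.x[:2].round(4),"yaw %.2f"%np.degrees(s.x[2]),"rms mm %.2f"%(1e3*np.sqrt(np.mean(f(s.x)**2))))
    return R
def W(v,P,z0=0):
    c,s=np.cos(v[2]),np.sin(v[2]);P=np.atleast_2d(P).astype(float)/1000
    return np.c_[v[0]+c*P[:,0]-s*P[:,1],v[1]+s*P[:,0]+c*P[:,1],P[:,2]+z0]
E
python3 - <<'E'
from pose import *
from station import manip
d=np.load("pics/d.npy",allow_pickle=True).item();R=solve(d);np.save("pics/R.npy",R,allow_pickle=True)
e=manip.snapshot("scene")
B=[[x,y,95] for x in(-86,86) for y in(-78,78)]+[[97,60,110],[97,-60,110],[84,60,110],[84,-60,110],[0,-110,45]]
C=[[x,y,5] for x in(-80,80) for y in(-75,75)]+[[96,40,0],[96,-40,0],[-20,94,25]]+[[x,y,75] for x in(-8,8) for y in(-40,40)]+[[x,y,45] for x in(-63,63) for y in(-58,58)]
for nm,dd in(("top",d),("scene",e)):
    im=cv2.resize(np.clip(255*(dd["color"][:,:,::-1]/255.)**.6,0,255).astype(np.uint8),None,fx=5,fy=5,interpolation=cv2.INTER_CUBIC)
    for v,P in((R["box"],B),(R["cov"],C)):
        for q in proj(dd,W(v,P)): cv2.circle(im,tuple(np.int32(q*5+2)),3,(0,0,255),-1)
    for k,v in R.items():
        c=np.int32(proj(dd,W(v,[[0,0,40]]))[0]*5);cv2.imwrite(f"pics/chk_{nm}_{k}.png",im[c[1]-290:c[1]+290,c[0]-290:c[0]+290])
E
cd pics; python3 -c "
import cv2,numpy as np
cv2.imwrite('chk1.png',cv2.resize(np.hstack([cv2.imread('chk_top_box.png'),cv2.imread('chk_top_cov.png')]),(800,400),interpolation=cv2.INTER_AREA))
cv2.imwrite('chk2.png',cv2.resize(np.hstack([cv2.imread('chk_scene_box.png'),cv2.imread('chk_scene_cov.png')]),(800,400),interpolation=cv2.INTER_AREA))"
```

```text
box [0.46   0.2486] yaw -17.39 rms mm 0.64
cov [ 0.5365 -0.2718] yaw 5.43 rms mm 0.37
```

View pics/chk1.png

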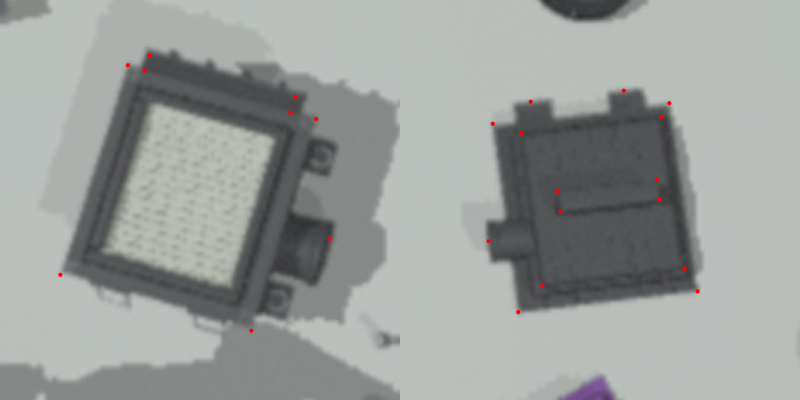

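View pics/chk2.png

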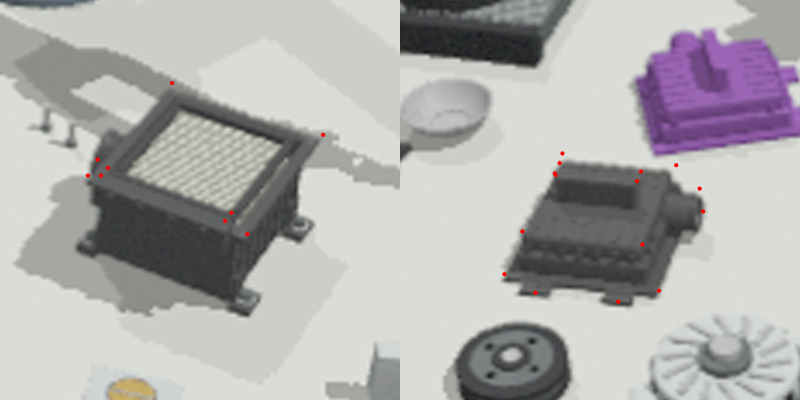

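```bash
cat > go.py <<'E'
import sys,numpy as np
from scipy.spatial.transform import Rotation as Ro
from station import manip
def delta(pos,yaw_y,tilt=0.,s=None):
    """tool shift mm, rotvec deg for TCP pos(m), jaw axis angle yaw (deg); tilt deg: cover nose(+x) down positive"""
    s=s or manip.sense();R=Ro.from_quat(s["tool_rot"])
    a=np.radians(yaw_y);y=np.array([np.cos(a),np.sin(a),0]);z=np.array([0,0,-1.]);x=np.cross(y,z)
    T=Ro.from_matrix(np.c_[x,y,z]); T=Ro.from_rotvec(np.radians(tilt)*np.array([-np.sin(a),np.cos(a),0]))*T
    return R.inv().apply(np.array(pos)-s["tcp_pos"])*1e3,np.degrees((R.inv()*T).as_rotvec())
def show(*a,**k):
    d,r=delta(*a,**k);print("shift",d.round(1),"turn",r.round(2))
E
python3 - <<'E'
from go import *
from pose import *
R=np.load("pics/R.npy",allow_pickle=True).item();c=R["cov"]
show([c[0],c[1],.13],5.43)
show([c[0],c[1],.05],5.43)
E
```

```text
shift [-601.5 -626.9  101.3] turn [-7.000e-02  3.000e-02  5.794e+01]
shift [-601.5 -626.8  181.3] turn [-7.000e-02  3.000e-02  5.794e+01]
```

>>> drive_tool(motion=[-42, -44, 0, 0, 0, 5, 85, -84, -88, 0, 0, 0, 10, 85, -126, -132, 0, 0, 0, 16, 85, -168, -176, 0, 0, 0, 22, 85, -210, -220, 0, 0, 0, 28, 85, -252, -263, 0, 0, 0, 34, 85, -294, -307, 10, 0, 0, 40, 85, -336, -350, 20, 0, 0, 46, 85], force=40)

```text
t: 1.2
tcp_pos: [0.4239, 0.093, 0.2111]
tool_rot: [0.594, 0.805, -0.0, 0.001]
force: [1.1, 0.6, -0.0]
finger_gap: 0.996
```

```bash
python3 - <<'E'
from go import *
show([.5365,-.2718,.13],5.43)
E
```

```text
shift [-3.817e+02 -1.000e-01  8.160e+01] turn [ 0.02  0.07 11.74]
```

>>> drive_tool(motion=[-58, 0, 10, 0, 0, 3, 85, -116, 0, 20, 0, 0, 6, 85, -174, 0, 30, 0, 0, 9, 85, -232, 0, 45, 0, 0, 11.7, 85, -290, 0, 60, 0, 0, 11.7, 85, -340, 0, 75, 0, 0, 11.7, 85, -370, 0, 81, 0, 0, 11.7, 85, -381.7, 0, 82, 0, 0, 11.7, 85])

```text
t: 2.2
tcp_pos: [0.5367, -0.2735, 0.1289]
tool_rot: [0.673, 0.739, -0.0, 0.0]
force: [0.0, 0.6, -0.0]
finger_gap: 0.998
```

```bash
python3 - <<'E'
from go import *
import cv2
print(manip.sense()["tcp_pos"])
show([.5365,-.2718,.05],5.43)
d=manip.snapshot("scene")["color"][150:260,150:290,::-1]
cv2.imwrite("pics/g1.png",cv2.resize(d,None,fx=5,fy=5,interpolation=cv2.INTER_CUBIC))
E
```

```text
[ 0.53673606 -0.27352115  0.1288607 ]
shift [ 1.8 -0.1 78.9] turn [ 0.01  0.04 -0.07]
```

View pics/g1.png

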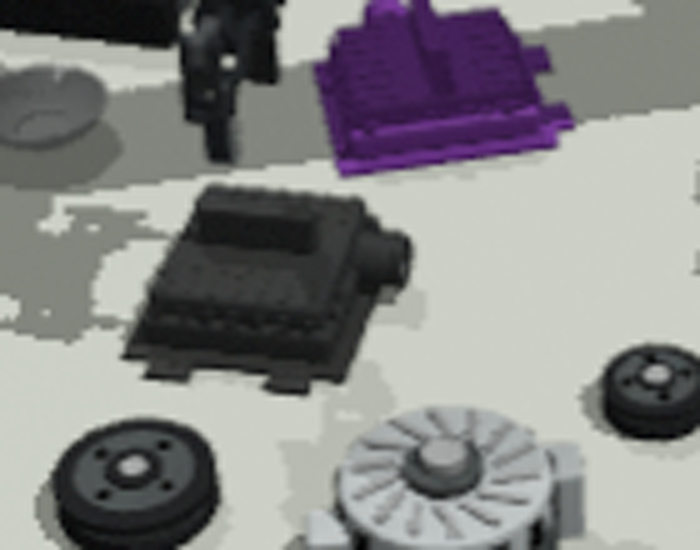

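>>> drive_tool(motion=[1.8, 0, 25, 0, 0, 0, 85, 1.8, 0, 50, 0, 0, 0, 85, 1.8, 0, 70, 0, 0, 0, 85, 1.8, 0, 80, 0, 0, 0, 85, 1.8, 0, 80.5, 0, 0, 0, 85])

```text
t: 2.88
tcp_pos: [0.5368, -0.2713, 0.0485]
tool_rot: [0.673, 0.74, -0.0, 0.0]
force: [-0.3, 0.1, -0.4]
finger_gap: 0.996
```

```bash
python3 - <<'E'
from go import *
show([.5365,-.2718,.049],5.43)
E
```

```text
shift [-0.5 -0.3 -0.5] turn [ 0.    0.06 -0.  ]
```

Close on the ridge.

>>> drive_tool(motion=[0, 0, 0, 0, 0, 0, 50, 0, 0, 0, 0, 0, 0, 25, 0, 0, 0, 0, 0, 0, 5, 0, 0, 0, 0, 0, 0, 5, 0, 0, 0, 0, 0, 0, 5, 0, 0, 0, 0, 0, 0, 5], force=80)

```text
t: 3.62
tcp_pos: [0.537, -0.2716, 0.0491]
tool_rot: [0.673, 0.74, -0.0, 0.001]
force: [-1.3, -0.9, 5.9]
finger_gap: 0.17
```

>>> drive_tool(motion=[0, 0, -15, 0, 0, 0, 5, 0, 0, -40, 0, 0, 0, 5, 0, 0, -70, 0, 0, 0, 5, 0, 0, -100, 0, 0, 0, 5, 0, 0, -130, 0, 0, 0, 5, 0, 0, -150, 0, 0, 0, 5, 0, 0, -150, 0, 0, 0, 5])

```text
t: 4.5
tcp_pos: [0.5375, -0.2717, 0.2007]
tool_rot: [0.673, 0.74, -0.0, 0.003]
force: [0.9, 0.1, -4.4]
finger_gap: 0.171
```

```bash
python3 - <<'E'
from go import *
import cv2
s=manip.sense();print(s["force"],s["ft_torque"],s["finger_gap"],s["tcp_pos"])
for n in("scene","top"):
  d=manip.snapshot(n)["color"][:,:,::-1]
  d=d[100:210,150:290] if n=="scene" else d[160:270,310:450]
  cv2.imwrite(f"pics/l_{n}.png",cv2.resize(np.clip(255*(d/255.)**.6,0,255).astype(np.uint8),None,fx=5,fy=5,interpolation=cv2.INTER_CUBIC))
E
```

```text
[ 0.88674081  0.0593179  -4.38167954] [-0.00476196 -0.01489782 -0.00604302] 0.17141019560378493 [ 0.53754147 -0.27169746  0.20074242]
```

View pics/l_scene.png

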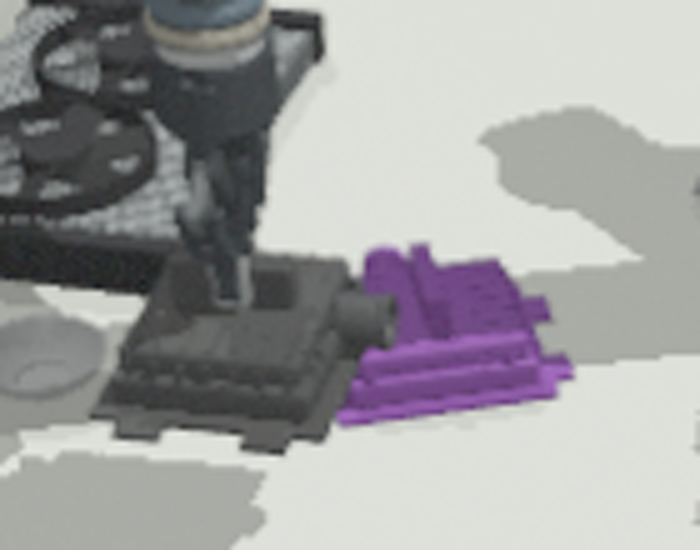

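View pics/l_top.png

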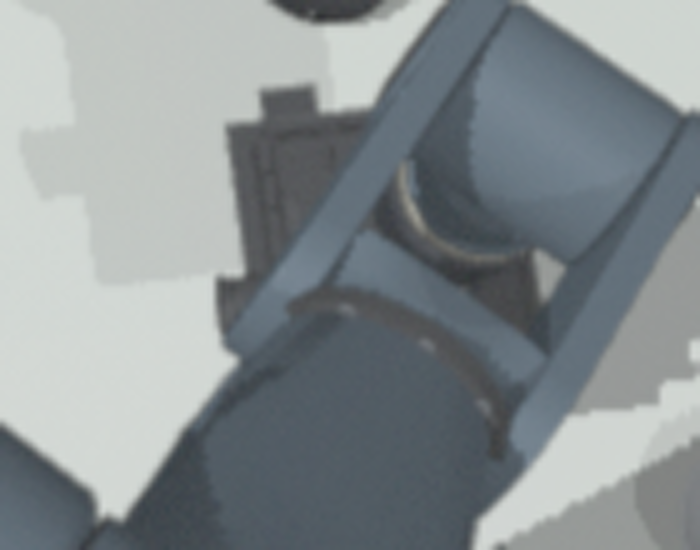

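```bash
cat > tgt.py <<'E'
from go import *
Rr=np.load("pics/R.npy",allow_pickle=True).item();B=Rr["box"].copy();YAW=np.degrees(B[2])
H=49.; OFF=[0.,0.]   # TCP in cover frame: x,y offset mm
BOFF=[0.,0.]         # box correction mm in box axes
def frame(tilt,yaw=0):
    return Ro.from_euler("z",B[2]+np.radians(yaw))*Ro.from_euler("y",np.radians(tilt))
def tcp(x,y,z,tilt,yaw=0):
    """tongue tip middle at (x,y,z) mm in seat frame"""
    Rz=Ro.from_euler("z",B[2]);R=frame(tilt,yaw)
    T=np.array([B[0],B[1],.095])+Rz.apply(np.array([x+BOFF[0],y+BOFF[1],z])/1e3)
    return T+R.apply(np.array([-96+OFF[0],OFF[1],H])/1e3)
def plan(x,y,z,tilt,yaw=0):
    p=tcp(x,y,z,tilt,yaw);d,r=delta(p,YAW+yaw,tilt);print((x,y,z,tilt),"tcp",p.round(4),"shift",d.round(1),"turn",r.round(2))
def where():
    s=manip.sense();R=Ro.from_quat(s["tool_rot"]);M=R.as_matrix()
    # cover axes: x=tool y, y=tool x, z=-tool z
    C=np.c_[M[:,1],M[:,0],-M[:,2]];o=s["tcp_pos"]-C@(np.array([OFF[0],OFF[1],H])/1e3)
    Rz=Ro.from_euler("z",B[2]).as_matrix();q=lambda P:(Rz.T@(o+C@(np.array(P)/1e3)-[B[0],B[1],.095])*1e3-np.r_[BOFF,0]).round(1)
    print("tips(mm, x rel wall) L",q([96,40,0])-[97,0,0],"R",q([96,-40,0])-[97,0,0],"near L",q([-80,60,0]),"R",q([-80,-60,0]))
    F=Rz.T@s["force"];print("t %.2f F box"%s["t"],F.round(1),"torq box",(Rz.T@s["ft_torque"]).round(2),"tcp",s["tcp_pos"].round(4),"gap %.3f"%s["finger_gap"])
E
python3 - <<'E'
from tgt import *
where()
plan(78,0,50,8)
E
```

```text
tips(mm, x rel wall) L [ 203.9 -398.8   54.3] R [ 234.9 -472.5   54.3] near L [ 130.9 -448.6   54.4] R [ 177.4 -559.2   54.5]
t 4.60 F box [ 0.1  0.3 -3.9] torq box [-0.05  0.04 -0.02] tcp [ 0.5362 -0.2708  0.1984] gap 0.167
(78, 0, 50, 8) tcp [0.4502 0.2516 0.2069] shift [528.2 -36.1  -8.7] turn [ 7.86  1.62 22.78]
```

>>> drive_tool(motion=[30, -2, -4, 0.5, 0, 1, 5, 75, -5, -8, 1, 0.2, 3, 5, 125, -8, -10, 1.7, 0.3, 5, 5, 175, -12, -10, 2.5, 0.5, 7.5, 5, 225, -15, -10, 3.3, 0.7, 10, 5, 275, -19, -10, 4, 0.8, 12, 5, 325, -22, -10, 4.8, 1, 14, 5, 375, -26, -10, 5.5, 1.1, 16, 5])

```text
t: 5.6
tcp_pos: [0.4737, 0.1017, 0.207]
tool_rot: [0.769, 0.638, -0.03, -0.04]
force: [0.9, 0.4, -4.2]
finger_gap: 0.171
```

```bash
python3 - <<'E'
from tgt import *
where()
plan(78,0,50,8)
E
```

```text
tips(mm, x rel wall) L [ 45.3 -85.5  53.8] R [  54.6 -165.    53.4] near L [-34.  -86.2  71.6] R [ -19.9 -205.4   71. ]
t 5.60 F box [ 0.7  0.7 -4.2] torq box [-0.03 -0.17 -0.02] tcp [0.4737 0.1017 0.207 ] gap 0.171
(78, 0, 50, 8) tcp [0.4502 0.2516 0.2069] shift [143.  -50.6   5.9] turn [2.22 0.54 6.69]
```

>>> drive_tool(motion=[45, -16, 2, 0.7, 0.2, 2, 5, 85, -30, 3, 1.3, 0.3, 4, 5, 120, -42, 5, 1.9, 0.5, 6, 5, 140, -49.5, 5.9, 2.2, 0.5, 6.7, 5, 143, -50.6, 5.9, 2.2, 0.5, 6.7, 5, 143, -50.6, 5.9, 2.2, 0.5, 6.7, 5])

```text
t: 6.35
tcp_pos: [0.4498, 0.2511, 0.2061]
tool_rot: [0.804, 0.591, -0.042, -0.056]
force: [-0.2, 0.7, -3.5]
finger_gap: 0.175
```

```bash
python3 - <<'E'
from tgt import *
from h import *
from pose import W
where()
plan(78,0,20,8)
C=[[x,y,0] for x in(-80,80) for y in(-75,75)]+[[96,55,0],[96,25,0],[96,-55,0],[96,-25,0]]
Bx=[[86,78,95],[86,-78,95],[97,60,110],[97,-60,110]]
s=manip.sense();M=Ro.from_quat(s["tool_rot"]).as_matrix();Cm=np.c_[M[:,1],M[:,0],-M[:,2]];o=s["tcp_pos"]-Cm@[0,0,.049]
for n,r in(("scene",(140,250,300,440)),("top",(180,290,130,270))):
  dd=manip.snapshot(n);d=dd["color"][:,:,::-1]
  im=cv2.resize(np.clip(255*(d/255.)**.55,0,255).astype(np.uint8),None,fx=5,fy=5,interpolation=cv2.INTER_CUBIC)
  cv2.imwrite(f"pics/raw_{n}2.png",im[r[0]*5:r[1]*5,r[2]*5:r[3]*5])
  for q in proj(dd,np.array([o+Cm@(np.array(c)/1e3) for c in C])): cv2.circle(im,tuple(np.int32(q*5+2)),3,(0,0,255),-1)
  for q in proj(dd,W(B,Bx)): cv2.circle(im,tuple(np.int32(q*5+2)),3,(0,255,0),-1)
  cv2.imwrite(f"pics/s_{n}2.png",im[r[0]*5:r[1]*5,r[2]*5:r[3]*5])
E
```

```text
tips(mm, x rel wall) L [-19.3  39.2  49. ] R [-19.3 -40.8  49.2] near L [-96.6  59.2  73.6] R [-96.6 -60.8  73.9]
t 6.35 F box [-0.3  0.6 -3.5] torq box [-0.08 -0.19  0.02] tcp [0.4498 0.2511 0.2061] gap 0.175
(78, 0, 20, 8) tcp [0.4502 0.2516 0.1769] shift [ 0.7  4.4 28.9] turn [-0.04  0.12  0.02]
```

View pics/s_scene2.png

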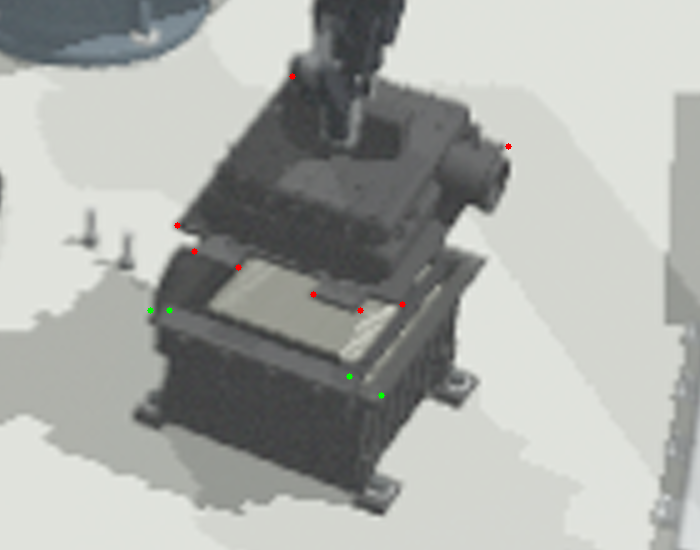

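View pics/s_top2.png

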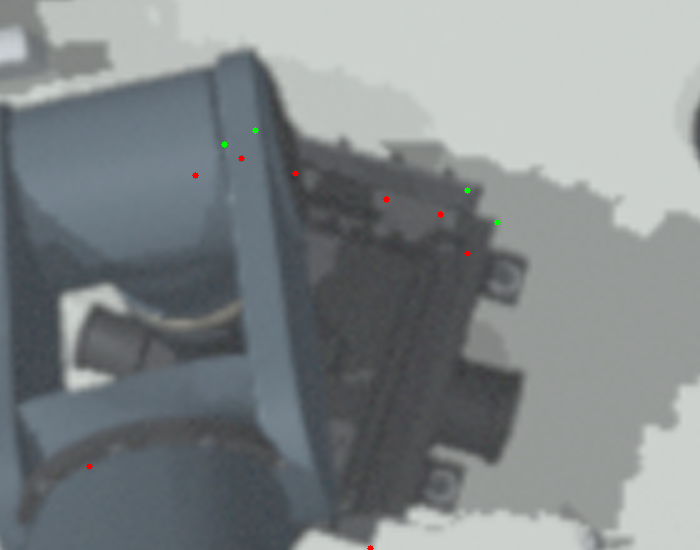

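The cover (red dots) agrees with its prediction to about 1 px in both views. I'll check the lip's sideways place more closely in the first, unobstructed top picture.

```bash
python3 - <<'E'
from tgt import *
from h import *
from pose import W
d=np.load("pics/d.npy",allow_pickle=True).item()
k=12
im=cv2.resize(np.clip(255*(d["color"][:,:,::-1]/255.)**.5,0,255).astype(np.uint8)[195:235,168:233],None,fx=k,fy=k,interpolation=cv2.INTER_CUBIC)
for P,c in(([[97,60,110],[97,-60,110],[84,60,110],[84,-60,110]],(0,0,255)),([[86,78,95],[86,-78,95]],(0,255,0)),([[71,62,100],[71,-62,100]],(255,0,0))):
  for q in proj(d,W(B,P)): cv2.circle(im,tuple(np.int32((q-[168,195])*k+k/2)),3,c,-1)
cv2.imwrite("pics/lip.png",im)
E
```

```text
(no output)
```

View pics/lip.png

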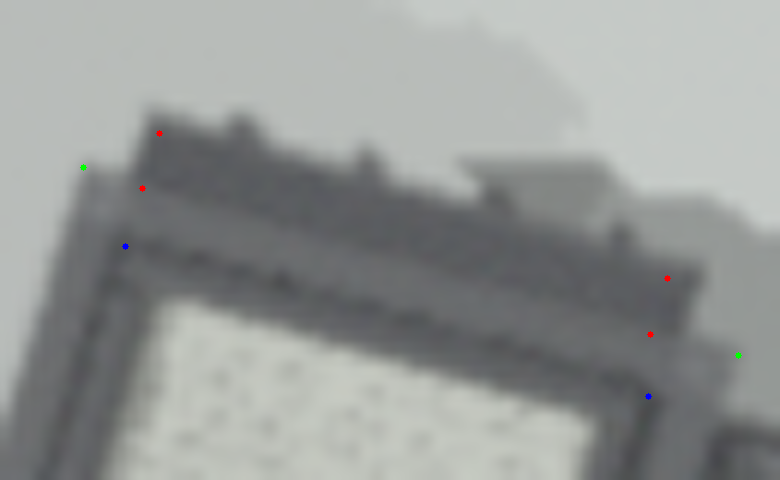

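```bash
python3 - <<'E'
from tgt import *
where();plan(77.5,-1,20,8);plan(77.5,-1,4,8)
E
```

```text
tips(mm, x rel wall) L [-18.7  38.9  49.5] R [-18.8 -41.1  49.7] near L [-96.   59.1  74. ] R [-96.1 -60.9  74.2]
t 6.45 F box [-0.1  0.2 -2.6] torq box [-0.02 -0.17 -0.09] tcp [0.4502 0.2507 0.2065] gap 0.176
(77.5, -1, 20, 8) tcp [0.4494 0.2508 0.1769] shift [-0.   3.4 29.4] turn [-0.01  0.08 -0.06]
(77.5, -1, 4, 8) tcp [0.4494 0.2508 0.1609] shift [-0.   5.6 45.3] turn [-0.01  0.08 -0.06]
```

>>> drive_tool(motion=[0, 1.2, 10, 0, 0, 0, 5, 0, 2.4, 20, 0, 0, 0, 5, 0, 3.4, 29, 0, 0, 0, 5, 0, 4.3, 36, 0, 0, 0, 5, 0, 5, 41, 0, 0, 0, 5, 0, 5.5, 44, 0, 0, 0, 5, 0, 5.6, 45, 0, 0, 0, 5])

```text
t: 7.32
tcp_pos: [0.4495, 0.2509, 0.1611]
tool_rot: [0.804, 0.59, -0.042, -0.056]
force: [-0.0, 0.8, -2.9]
finger_gap: 0.174
```

```bash
cat > look.py <<'E'
import sys
from tgt import *
from h import *
from pose import W
def look(n,tag):
  dd=manip.snapshot(n);d=dd["color"][:,:,::-1];x0,x1,y0,y1=(315,405,160,235) if n=="scene" else (180,260,195,255)
  k=8
  im=cv2.resize(np.clip(255*(d[y0:y1,x0:x1]/255.)**.5,0,255).astype(np.uint8),None,fx=k,fy=k,interpolation=cv2.INTER_CUBIC)
  cv2.imwrite(f"pics/{tag}.png",im)
E
python3 - <<'E'
from look import *
where();look("scene","d1")
plan(88,-1,2.5,8);plan(92,-1,1.5,8)
E
```

```text
tips(mm, x rel wall) L [-19.4  38.9   4.1] R [-19.5 -41.1   4.3] near L [-96.7  59.1  28.6] R [-96.8 -60.9  28.8]
t 7.33 F box [-0.3  0.7 -2.9] torq box [-0.   -0.19 -0.04] tcp [0.4495 0.2509 0.1611] gap 0.174
(88, -1, 2.5, 8) tcp [0.4595 0.2477 0.1594] shift [-0.1 10.6  0.3] turn [-0.    0.08 -0.05]
(92, -1, 1.5, 8) tcp [0.4633 0.2465 0.1584] shift [-0.  14.7  0.7] turn [-0.    0.08 -0.05]
```

View pics/d1.png

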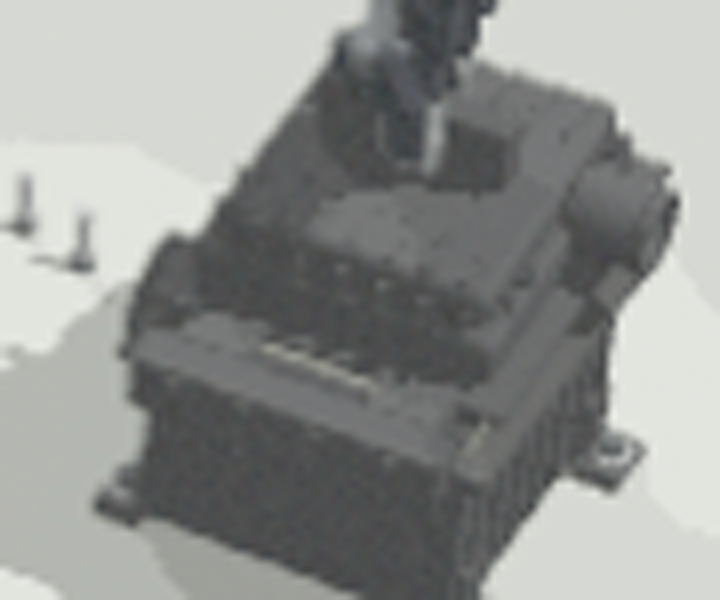

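>>> drive_tool(motion=[0, 2, 0, 0, 0, 0, 5, 0, 4, 0, 0, 0, 0, 5, 0, 6, 0.1, 0, 0, 0, 5, 0, 8, 0.2, 0, 0, 0, 5, 0, 9.5, 0.3, 0, 0, 0, 5, 0, 10.6, 0.3, 0, 0, 0, 5])

```text
t: 8.12
tcp_pos: [0.4596, 0.2477, 0.1593]
tool_rot: [0.804, 0.59, -0.042, -0.056]
force: [-0.1, -0.7, -2.7]
finger_gap: 0.17
```

```bash
python3 - <<'E'
from look import *
where()
plan(92,-1,1.5,8);plan(95,-1,1,8)
E
```

```text
tips(mm, x rel wall) L [-8.9 38.9  2.4] R [ -8.9 -41.1   2.5] near L [-86.1  59.1  26.9] R [-86.2 -60.9  27. ]
t 8.12 F box [ 0.1 -0.7 -2.7] torq box [ 0.02 -0.18 -0.  ] tcp [0.4596 0.2477 0.1593] gap 0.170
(92, -1, 1.5, 8) tcp [0.4633 0.2465 0.1584] shift [-0.1  4.   0.4] turn [-0.01  0.08 -0.06]
(95, -1, 1, 8) tcp [0.4661 0.2456 0.1579] shift [-0.   7.   0.5] turn [-0.01  0.08 -0.06]
```

>>> drive_tool(motion=[0, 1, 0.1, 0, 0, 0, 5, 0, 2, 0.2, 0, 0, 0, 5, 0, 3, 0.3, 0, 0, 0, 5, 0, 4, 0.4, 0, 0, 0, 5, 0, 4.5, 0.4, 0, 0, 0, 5])

```text
t: 8.75
tcp_pos: [0.4639, 0.2464, 0.1583]
tool_rot: [0.804, 0.59, -0.042, -0.056]
force: [-1.1, -0.3, -2.8]
finger_gap: 0.175
```

```bash
python3 - <<'E'
from look import *
where()
plan(95,-1,1,8);plan(96,-1,.7,8)
E
```

```text
tips(mm, x rel wall) L [-4.4 38.9  1.4] R [ -4.4 -41.1   1.5] near L [-81.6  59.1  25.8] R [-81.7 -60.9  26. ]
t 8.75 F box [-0.9 -0.6 -2.8] torq box [ 0.03 -0.17 -0.  ] tcp [0.4639 0.2464 0.1583] gap 0.175
(95, -1, 1, 8) tcp [0.4661 0.2456 0.1579] shift [-0.1  2.4  0.1] turn [-0.    0.08 -0.06]
(96, -1, 0.7, 8) tcp [0.4671 0.2453 0.1576] shift [-0.1  3.5  0.2] turn [-0.    0.08 -0.06]
```

>>> drive_tool(motion=[0, 0.8, 0, 0, 0, 0, 5, 0, 1.6, 0.1, 0, 0, 0, 5, 0, 2.4, 0.1, 0, 0, 0, 5])

```text
t: 9.12
tcp_pos: [0.4661, 0.2457, 0.1579]
tool_rot: [0.804, 0.59, -0.042, -0.056]
force: [0.4, -0.2, -1.7]
finger_gap: 0.172
```

```bash
python3 - <<'E'
from look import *
where()
E
```

```text
tips(mm, x rel wall) L [-2.  38.9  0.9] R [ -2.1 -41.1   1. ] near L [-79.3  59.1  25.4] R [-79.4 -60.9  25.6]
t 9.12 F box [ 0.5 -0.1 -1.7] torq box [-0.02 -0.15  0.03] tcp [0.4661 0.2457 0.1579] gap 0.172
```

>>> drive_tool(motion=[0, 0.7, 0, 0, 0, 0, 5, 0, 1.4, 0.1, 0, 0, 0, 5])

```text
t: 9.38
tcp_pos: [0.4675, 0.2453, 0.1576]
tool_rot: [0.804, 0.59, -0.042, -0.056]
force: [-1.1, 0.1, -2.4]
finger_gap: 0.168
```

>>> drive_tool(motion=[0, 0.7, 0.1, 0, 0, 0, 5, 0, 1.4, 0.1, 0, 0, 0, 5])

```text
t: 9.62
tcp_pos: [0.4689, 0.2448, 0.1573]
tool_rot: [0.804, 0.59, -0.042, -0.056]
force: [-0.0, -0.1, -2.4]
finger_gap: 0.171
```

```bash
python3 - <<'E'
from look import *
where()
E
```

```text
tips(mm, x rel wall) L [ 0.9 38.9  0.3] R [  0.8 -41.1   0.5] near L [-76.4  59.1  24.8] R [-76.5 -60.9  25. ]
t 9.62 F box [-0.  -0.1 -2.4] torq box [ 0.   -0.17  0.03] tcp [0.4689 0.2448 0.1573] gap 0.171
```

>>> drive_tool(motion=[0, 0.6, 0, 0, 0, 0, 5, 0, 1.2, 0, 0, 0, 0, 5])

```text
t: 9.88
tcp_pos: [0.4696, 0.2445, 0.1571]
tool_rot: [0.804, 0.59, -0.042, -0.056]
force: [-1.6, 1.1, -0.8]
finger_gap: 0.171
```

>>> drive_tool(motion=[0, 0.6, 0, 0, 0, 0, 5, 0, 1.2, 0, 0, 0, 0, 5])

```text
t: 10.12
tcp_pos: [0.4697, 0.2445, 0.1571]
tool_rot: [0.804, 0.59, -0.043, -0.057]
force: [-4.3, 1.8, 1.8]
finger_gap: 0.168
```

```bash
python3 - <<'E'
from look import *
where();look("scene","d2");look("top","d2t")
E
```

```text
tips(mm, x rel wall) L [ 1.5 38.8 -0.2] R [  1.5 -41.2  -0. ] near L [-75.6  59.   24.9] R [-75.7 -61.   25.1]
t 10.12 F box [-4.6  0.5  1.8] torq box [0.09 0.53 0.08] tcp [0.4697 0.2445 0.1571] gap 0.168
```

View pics/d2.png

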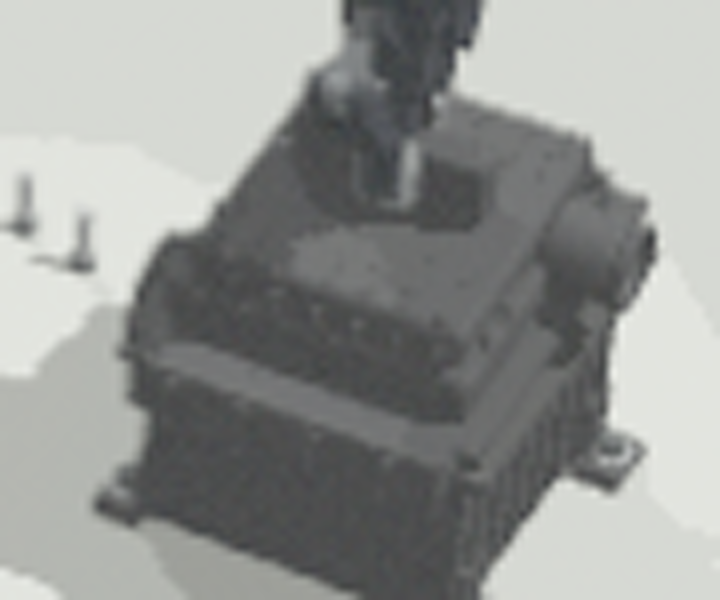

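View pics/d2t.png

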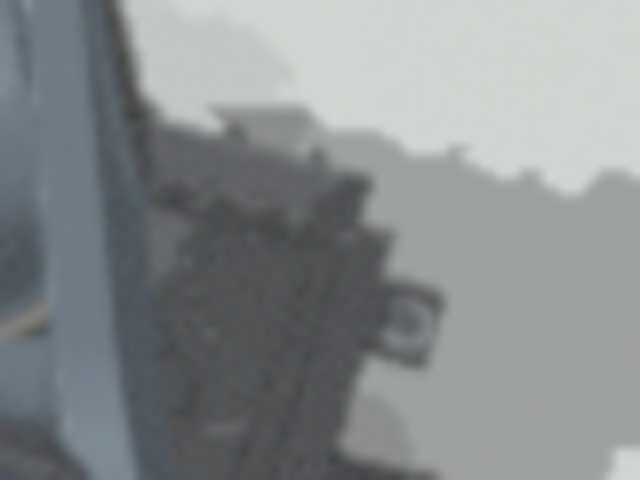

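Wall felt: Fx is -4.6 N with the tips about 1.5 mm past my vision estimate, within calibration error. Now back off slightly and rotate the cover down about the tongue tips.

```bash
python3 - <<'E'
from look import *
for t in (8,6,4,2): plan(98.2,-1,0,t)
E
```

```text
(98.2, -1, 0, 8) tcp [0.4692 0.2447 0.1569] shift [ 0.  -0.5  0.3] turn [-0.19  0.1  -0.06]
(98.2, -1, 0, 6) tcp [0.4672 0.2453 0.1538] shift [ 0.  -2.1  3.7] turn [-2.19  0.1  -0.06]
(98.2, -1, 0, 4) tcp [0.4653 0.2459 0.1506] shift [ 0.  -3.6  7.1] turn [-4.19  0.1  -0.05]
(98.2, -1, 0, 2) tcp [0.4635 0.2464 0.1473] shift [ 0.  -5.  10.6] turn [-6.19  0.1  -0.05]
```

>>> drive_tool(motion=[0, -1.3, 2, -1.2, 0, 0, 5, 0, -2.1, 3.7, -2.2, 0, 0, 5, 0, -2.9, 5.4, -3.2, 0, 0, 5, 0, -3.6, 7.1, -4.2, 0, 0, 5])

```text
t: 10.72
tcp_pos: [0.4657, 0.2458, 0.1508]
tool_rot: [0.806, 0.591, -0.021, -0.027]
force: [-1.6, -0.7, 2.2]
finger_gap: 0.167
```

```bash
python3 - <<'E'
from look import *
where()
for t in (3,2,1,0): plan(98.2,-1,0,t)
E
```

```text
tips(mm, x rel wall) L [ 1.7 38.9  0.4] R [  1.7 -41.1   0.5] near L [-76.8  59.   12.2] R [-76.9 -61.   12.4]
t 10.72 F box [-1.3 -1.1  2.2] torq box [-0.11  0.07 -0.01] tcp [0.4657 0.2458 0.1508] gap 0.167
(98.2, -1, 0, 3) tcp [0.4644 0.2462 0.149 ] shift [-0.  -1.2  2. ] turn [-0.86  0.09 -0.04]
(98.2, -1, 0, 2) tcp [0.4635 0.2464 0.1473] shift [-0.  -2.   3.7] turn [-1.86  0.09 -0.04]
(98.2, -1, 0, 1) tcp [0.4626 0.2467 0.1457] shift [-0.  -2.8  5.4] turn [-2.86  0.09 -0.03]
(98.2, -1, 0, 0) tcp [0.4618 0.247  0.144 ] shift [-0.  -3.6  7.1] turn [-3.86  0.09 -0.03]
```

>>> drive_tool(motion=[0, -0.9, 2, -0.9, 0, 0, 5, 0, -1.7, 3.7, -1.9, 0, 0, 5, 0, -2.4, 5.4, -2.9, 0, 0, 5])

```text
t: 11.1
tcp_pos: [0.4631, 0.2466, 0.1462]
tool_rot: [0.806, 0.592, -0.005, -0.006]
force: [-3.7, -0.6, 9.4]
finger_gap: 0.17
```

```bash
python3 - <<'E'
from look import *
where()
for z in (0,-1): plan(98.4,-1,z,0)
E
```

```text
tips(mm, x rel wall) L [ 1.8 39.   0.7] R [  1.8 -41.    0.8] near L [-77.2  59.    3.3] R [-77.2 -61.    3.5]
t 11.10 F box [-3.4 -1.7  9.4] torq box [-0.35  0.3  -0.04] tcp [0.4631 0.2466 0.1462] gap 0.170
(98.4, -1, 0, 0) tcp [0.462  0.2469 0.144 ] shift [-0.1 -1.1  2.2] turn [-0.86  0.08 -0.03]
(98.4, -1, -1, 0) tcp [0.462  0.2469 0.143 ] shift [-0.1 -1.1  3.2] turn [-0.86  0.08 -0.03]
```

>>> drive_tool(motion=[0, -0.5, 1.2, -0.5, 0, 0, 5, 0, -0.9, 2.2, -0.9, 0, 0, 5, 0, -0.9, 2.2, -0.9, 0, 0, 5])

```text
t: 11.48
tcp_pos: [0.4626, 0.2468, 0.1453]
tool_rot: [0.806, 0.592, 0.0, 0.001]
force: [-2.7, -0.9, 11.8]
finger_gap: 0.17
```

```bash
python3 - <<'E'
from look import *
where()
for z in (0,-1): plan(98.4,-1,z,0)
E
```

```text
tips(mm, x rel wall) L [ 2.1 39.   1.5] R [  2.1 -41.    1.6] near L [-76.9  59.1   1. ] R [-76.9 -60.9   1.2]
t 11.47 F box [-2.3 -1.6 11.8] torq box [-0.39  0.6   0.01] tcp [0.4626 0.2468 0.1453] gap 0.170
(98.4, -1, 0, 0) tcp [0.462  0.2469 0.144 ] shift [-0.1 -0.6  1.3] turn [ 0.15  0.06 -0.01]
(98.4, -1, -1, 0) tcp [0.462  0.2469 0.143 ] shift [-0.1 -0.6  2.3] turn [ 0.15  0.06 -0.01]
```

>>> drive_tool(motion=[0, 0, 1, 0.2, 0, 0, 5, 0, 0, 2, 0.3, 0, 0, 5, 0, 0, 2.5, 0.3, 0, 0, 5])

```text
t: 11.85
tcp_pos: [0.4627, 0.2468, 0.1444]
tool_rot: [0.806, 0.592, -0.001, -0.0]
force: [-5.4, -2.1, 15.8]
finger_gap: 0.173
```

```bash
python3 - <<'E'
from look import *
where()
E
```

```text
tips(mm, x rel wall) L [ 2.  39.   0.2] R [  2.  -41.    0.2] near L [-77.   59.    0.4] R [-77.  -61.    0.5]
t 11.85 F box [-4.5 -3.6 15.8] torq box [-0.45  0.74 -0.03] tcp [0.4627 0.2468 0.1444] gap 0.173
```

>>> drive_tool(motion=[0, 0, 1.5, 0, 0, 0, 5, 0, 0, 2.5, 0, 0, 0, 5])

```text
t: 12.1
tcp_pos: [0.4626, 0.2468, 0.144]
tool_rot: [0.806, 0.592, -0.0, -0.0]
force: [-6.9, -2.0, 24.4]
finger_gap: 0.169
```

>>> drive_tool(motion=[0, 0, 2.8, 0, 0, 0, 5, 0, 0, 3.5, 0, 0, 0, 5])

```text
t: 12.35
tcp_pos: [0.4626, 0.2468, 0.144]
tool_rot: [0.806, 0.592, 0.0, 0.001]
force: [-8.7, -2.6, 31.8]
finger_gap: 0.17
```

```bash
python3 - <<'E'
from look import *
where()
E
```

```text
tips(mm, x rel wall) L [ 2.1 39.   0.1] R [  2.1 -41.    0.1] near L [-76.9  59.   -0.1] R [-76.9 -61.   -0.1]
t 12.35 F box [-7.5 -5.  31.8] torq box [-0.92  1.39 -0.09] tcp [0.4626 0.2468 0.144 ] gap 0.170
```

>>> drive_tool(motion=[0, 0, 3, 0, 0, 0, 5, 0, 0, 3, 0, 0, 0, 5, 0, 0, 3, 0, 0, 0, 5, 0, 0, 3, 0, 0, 0, 5])

```text
t: 12.85
tcp_pos: [0.4626, 0.2468, 0.144]
tool_rot: [0.806, 0.592, 0.001, 0.001]
force: [-7.9, -1.3, 23.8]
finger_gap: 0.174
```

```bash
python3 - <<'E'
from look import *
where();look("scene","f");look("top","ft");where()
E
```

```text
tips(mm, x rel wall) L [ 2.2 39.1  0.3] R [  2.2 -40.9   0.3] near L [-76.8  59.1  -0.2] R [-76.8 -60.9  -0.2]
t 12.85 F box [-7.2 -3.6 23.8] torq box [-0.74  1.17 -0.01] tcp [0.4626 0.2468 0.144 ] gap 0.174
tips(mm, x rel wall) L [ 2.2 39.1  0.3] R [  2.2 -40.9   0.3] near L [-76.8  59.1  -0.1] R [-76.8 -60.9  -0.2]
t 12.95 F box [-5.8 -4.9 23.5] torq box [-0.72  1.16 -0.05] tcp [0.4626 0.2468 0.144 ] gap 0.171
```

View pics/f.png

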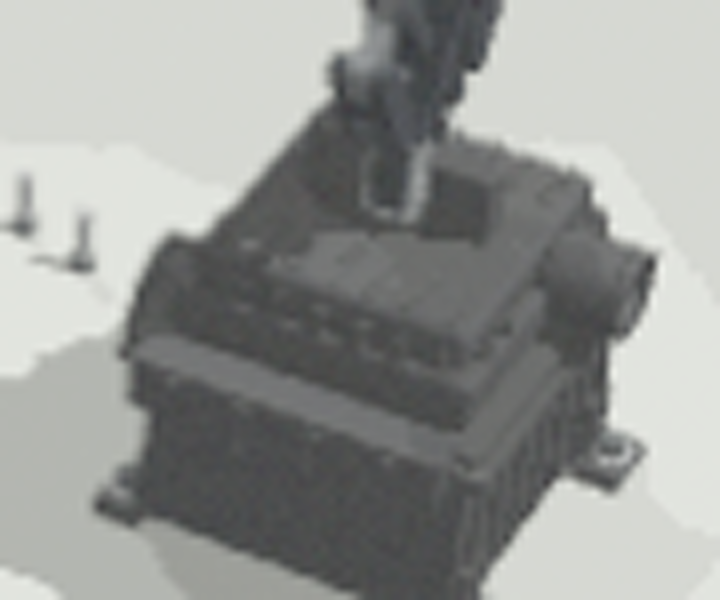

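View pics/ft.png

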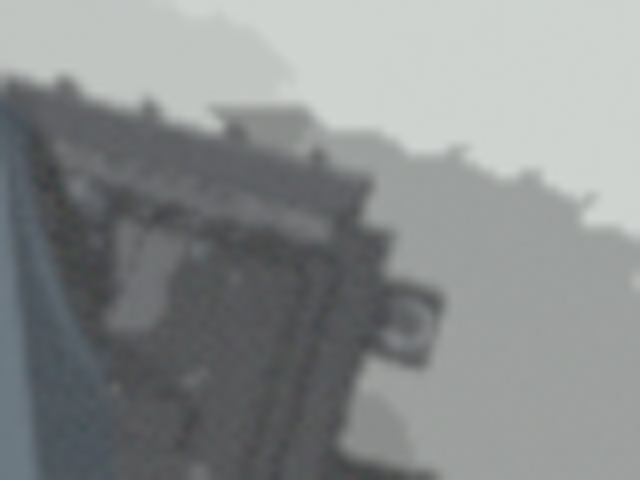

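The scene view shows the cover flat on the box, with its front flange parallel to the rim at about (160,350)–(480,460). The top view shows the tongues hidden under the lip, at about (60,120)–(360,200). Between 24 and 32 N the height stayed at 0.144 m, so the cover is on hard stop. Handing in.

```bash
python3 - <<'E'
from tgt import *
where()
print(manip.sign_off())
E
```

```text
tips(mm, x rel wall) L [ 2.2 39.1  0.3] R [  2.2 -40.9   0.3] near L [-76.8  59.1  -0.1] R [-76.8 -60.9  -0.2]
t 12.95 F box [-5.8 -4.9 23.5] torq box [-0.72  1.16 -0.05] tcp [0.4626 0.2468 0.144 ] gap 0.171
the job is handed in; nothing more can be done
None
```

The cover is closed on the box, and the arm is still holding it pressed down. I handed the job in at 12.95 s; the hand-in reports no verdict.

**What I did:** I found the box and cover in the top picture and gripped the black cover by its ridge. I lifted it, carried it over with its nose tilted 8° down, and slid the tongues under the lip. I went forward in small steps until I felt the stop wall at about 5 N, then turned the cover level onto the seal and pressed.

**Last checks:**
- **Press force:** it peaked at about 32 N down in my readings and is now held at about 23.5 N, plus the cover's own weight. The cover's height did not change between 24 and 32 N, so it is on a hard stop.
- **Flushness:** by the arm's pose, the tongues and near corners are within about 0.3 mm of flange height.
- **Sideways:** the tongues are about 1 mm from their place.
- **Pictures:** they show the cover level, with the tongues hidden under the lip where the arm does not block the view. The path kept clear of the other parts, but I did not measure them again afterwards.

**One disagreement:** by vision alone the tips read 2.2 mm past the wall. I put this down to the 2 mm camera calibration, because the wall was felt there, so I trusted the contact.

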